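# Bring the honey round to the mug

### The arm

A 7-joint arm with a two-finger parallel gripper is mounted at the origin on a cart in front of the work surface, level with it; the furniture and walls round the work are solid. World frame = base frame: x ahead of the robot, y to its left, z up, the work surface at z = 0. Lengths are in m, angles in rad, forces in N, time in s.
With the tool pointing down it reaches from about 0.4 to 0.875 m from the base axis. Payload 19.3 kg.
Tool frame: the origin (TCP) lies on the centre line of the jaws, within the pads' length; the fingertips stand 8 mm ahead of it and the grasp point (between the pads) lies 11 mm behind it; z points along the fingers, y is the line along which they close (so a half turn about z gives the same grasp; the last joint's range is limited). The gripper opens to 85 mm and grips with 20 to 120 N. Pads are 22 mm wide; open, the fingers measure 114 mm over their backs; the gripper's body (76 mm by 85 mm) begins 54 mm behind the grasp point. The pads swing forward as they close: fully open they stand 13 mm farther back than shut.
Start: joints at [-1.414, 0.521, -0.036, 1.599, 0.021, 1.021, -0.113], TCP at [0.141, 0.609, 0.239] pointing down, gripper open.
Joint ranges: [-2.91, 2.91], [-0.3, 2.13], [-1.5, 1.42], [0.17, 2.43], [-1.26, 4.41], [0.16, 1.93], [-2.52, 2.52]. Speed limits (rad/s): [1.89, 1.89, 2.39, 2.39, 3.01, 3.01, 3.01].

### API

Orientations are given as [roll, pitch, yaw] about the fixed x, y, z axes, in that order (R = Rz(yaw) Ry(pitch) Rx(roll)).
In Python, from workcell import status, grab_frame, camera_params, bot, search_frame, silhouettes gives the robot as it stands.
- The arm moves only by the shell command python3 -m creep 'ROWS' [FORCE]. ROWS is JSON, a list of rows, each a list of 5 numbers: the shift along the tool's x, y, z in units of 60 mm (1.0 is 60 mm), then the turn about the tool's z in units of 8 degrees (1.0 is 8 degrees), then the opening, from 0 (shut) to 1 (fully open). In form: [[x, y, z, twist, hand], ...]. A call has 1 to 5 rows; each row is the pose to reach, as a shift and turn from the pose commanded when the call began, along the tool's axes at that moment; what a row does not reach only later rows make up. A row lasts 1/8 s, in which the tool goes at most 62.5 mm and 10.7 degrees, less where a joint would pass 70% of its speed; a pose out of reach is approached as far as the arm can. A call with a gripper value outside its range is refused whole. The fingers move at their own pace and stop on an object; FORCE is the grip in N (left out, the last holds). Time passes only in rows, so rows that repeat a pose let the fingers close. It gives the time, the measured TCP pose, the force, the opening and the grip force at its end, in the units of the state.
- status.observe(): the state, without advancing time (a new reading comes with each control period).
- grab_frame(name): name is "scene" or "top" or "wrist"; returns the picture (384x512x3 uint8, blue, green, red); there is no depth.
- camera_params(name): a dict with "K" (3x3 intrinsics, pixels), "rvec" (rotation vector, rad) and "tvec" (3), from world to camera coordinates, as OpenCV has them; the wrist camera has in their place "tool_from_camera" (4x4, takes a point from camera to tool coordinates, whose origin is the TCP and whose axes are the flange's). Camera axes: x right, y down, z forward; pixel columns grow to the right and rows downward; lengths in m; the calibration is good to about 2 mm. The wrist camera is an equidistant fisheye: a pixel r from the principal point sees the ray r / f radians off the axis. A picture is of the moment at which its call begins: read the wrist's pose just before it. camera_params takes no time and is no camera call.
- bot.job_done(): hands the job in; it is judged then, once.
Trained networks look in the newest picture that a camera, given by its name, has taken for a name from the list of things; names that differ only in an ending like _2 or _b are one class to them, and where a whole thing is asked for, a point or a joint stands for the part that bears it (a point fixed in the world has none). Each returns a list of dicts, best first, with "p" (0 to 1); they miss things now and then, are a little off and sometimes report something else, mostly with a low value. They report only what shows in the picture. A call takes as long as a camera call.
- search_frame(camera, name): "extent" ([left, top, right, bottom] as shares, 0 to 1, of the picture: columns of its width, rows of its height, round what is visible of it).
- silhouettes(camera, name): "mask" (384x512 bool, what is visible of it) and "extent" ([left, top, right, bottom] as shares, 0 to 1, of the picture: columns of its width, rows of its height, round what is visible of it).
The state is a dict: "clock": time; "qpos": joint angles; "qd": joint speeds; "joint_efforts": joint torques, N m; "position": TCP position; "tool_rot": TCP orientation; "force": force on the tool from outside, world axes, zero at the start; "moment": the same for the moment, N m; "grip_width": finger opening in m; "finger_force": force on a finger pad.
Only numpy, scipy, OpenCV 4.12 (cv2) and the standard library are available. Lean on these libraries where they do the work, as an engineer would, in place of code of your own. Each camera call takes 0.05 s, during which the arm holds its last target. There are 200 camera calls.

### The job

Turn the wooden lazy Susan gently, by pushing one of its upright dividers with a fingertip, until the honey jar has come round to the mug and stands squarely opposite it, on the straight line from the hub to the middle of the coaster. Leave it at rest there. Do not touch or lift anything that stands on the turntable, and do not disturb the mug on its coaster or the teaspoon.

Things in the scene. Friction and masses are not known exactly. Their poses are not given: they have to be found in the camera images.
- turntable (a joint): turn of the lazy Susan in rad, 0 at the start, growing anticlockwise from above; turns more than a full turn either way, takes 1 to 2 N at a divider's outer end and stays where it is left. Round wooden tray 270 mm across, floor 22 mm above the worktop, rim 6 mm high; its foot is fixed
- hub (a point): point on the turning axis, 95 mm above the worktop, level with the divider tops; turns with the tray, z up. Four upright dividers run out along its +x, +y, -x, -y: each 8 mm thick, from 14 to 130 mm from the axis, from the tray floor (22 mm) to 95 mm above the worktop. The hub post is 28 mm thick, its cap 10 mm higher. One thing stands in each quarter, about 78 mm from the axis
- honey_jar: jar of honey with a white lid and a dark label, 60 mm in diameter, 99 mm tall, loose on the tray; origin at the centre of its underside, z up. It is the one to bring round; it rides with the tray
- salt_shaker: salt shaker with a grey rounded top, 44 mm in diameter, 90 mm tall, loose on the tray; origin at the centre of its underside, z up
- spice_jar: spice jar with a dark brown cap, 44 mm in diameter, 96 mm tall, loose on the tray; origin at the centre of its underside, z up
- tin: low food tin, 75 mm in diameter, 58 mm tall, loose on the tray; origin at the centre of its underside, z up
- coaster: square cork coaster, 100 x 100 x 5 mm, fixed on the worktop beside the lazy Susan, on the robot's side of it; origin at the centre of its underside, its x axis points at the lazy Susan's axis, which is 215 mm away
- serving_spot (a point): where the honey jar's underside centre has to come: on the tray floor, 22 mm above the worktop, on the straight line from the coaster's centre to the hub, 78 mm from the hub's axis (137 mm from the coaster's centre); fixed, does not turn with the tray
- mug: mug, green above and white below, cup 78 mm in diameter, 101 mm tall, standing loose in the middle of the coaster with its handle to the side; origin at its underside, z up, the cup's middle is 19 mm along +y from it and the handle reaches 58 mm along -y
- spoon: steel teaspoon 130 mm long lying loose on the worktop near the front edge, to the right; origin at the centre of its underside
- foot: dark steel foot under the tray, a disc 180 mm across, fixed on the worktop; carries the lazy Susan and stands for it in the rules. Origin on the turning axis, at worktop height; does not turn

How it is judged:
On the way:
1. the lazy Susan has been turned at least 0.3 rad (17 degrees) from its start, either way ((value of joint turntable above 0.3 rad or value of joint turntable below -0.3 rad)), for 0.1 s.
At the end, for the whole second after the job is handed in: The honey jar stands upright on the tray floor within 22 mm of the serving spot (about 16 degrees of turn), and it and the lazy Susan are at rest (horizontal distance between honey_jar and serving_spot below 0.022 m and height (world z) of honey_jar between 0.016 and 0.028 m and angle between honey_jar's own z axis and vertical below 0.1 rad and linear speed of honey_jar below 0.01 m/s and velocity of joint turntable between -0.05 and 0.05 rad/s); the robot touches nothing.
It fails at once if something on the turntable is touched by the robot with more than 1.5 N (contact force between any of the arm, the fingers and honey_jar above 1.5 N or contact force between any of the arm, the fingers and salt_shaker above 1.5 N or contact force between any of the arm, the fingers and spice_jar above 1.5 N or contact force between any of the arm, the fingers and tin above 1.5 N).
It fails at once if something on the turntable is lifted more than 12 mm or tipped more than 0.3 rad (height (world z) of any of honey_jar, salt_shaker, spice_jar, tin above 0.034 m or angle between any of honey_jar, salt_shaker, spice_jar, tin's own z axis and vertical above 0.3 rad).
It fails at once if the lazy Susan is spun faster than 2.5 rad/s (velocity of joint turntable above 2.5 rad/s or velocity of joint turntable below -2.5 rad/s).
It fails at once if the lazy Susan is struck, pressed or gripped with more than 40 N (contact force between any of the arm, the fingers and foot above 40 N).
It fails at once if the mug or the teaspoon is moved more than 15 mm, or the mug is tipped (distance of any of mug, spoon from where it was at the start of the episode above 0.015 m or angle between mug's own z axis and vertical above 0.3 rad).
It also fails if it takes over 64 s, if anything falls off the work surface, if the arm or the gripper's body presses on something with over 40 N, if the wrist force passes 120 N, or if a joint passes its speed limit or range.

## Working session

There is one attempt and no reset: what is moved stays moved. The work goes in short steps, Python scripts to look and compute and a shell command to move; the robot and the scene stay as the last step left them, time stands still between calls to the robot, and variables do not carry over. Pictures are saved under pics/ and viewed, at most 10 in all, crops included, and the job is handed in when it is done.

```bash
mkdir -p pics
cat > h.py <<'E'
import numpy as np, cv2
from workcell import status, grab_frame, camera_params, bot, search_frame, silhouettes
from scipy.spatial.transform import Rotation as R
def ray(cam,uv,z):
    c=camera_params(cam);K=np.array(c["K"]);M=R.from_rotvec(np.ravel(c["rvec"])).as_matrix();t=np.ravel(c["tvec"])
    o=-M.T@t;d=M.T@np.linalg.inv(K)@[uv[0],uv[1],1];return (o+d*(z-o[2])/d[2])[:2]
def proj(cam,P):
    c=camera_params(cam);return cv2.projectPoints(np.array(P,float).reshape(-1,3),np.ravel(c["rvec"]),np.ravel(c["tvec"]),np.array(c["K"]),None)[0].reshape(-1,2)
E
python3 - <<'E'
from h import *
s=status.observe();print(s["position"],s["tool_rot"],s["clock"])
a=grab_frame("top");b=grab_frame("scene");cv2.imwrite("pics/a.png",np.vstack([a,b])[:, :] if 0 else cv2.resize(np.hstack([a,b]),(800,300)));cv2.imwrite("pics/top.png",a)
for n in ["foot","turntable","hub","honey_jar","salt_shaker","spice_jar","tin","coaster","mug","spoon"]:
  for c in ["top"]:
    r=silhouettes(c,n)
    for q in r[:2]:
      m=q["mask"];v,u=np.nonzero(m);print(n,c,round(q["p"],2),np.round(np.array(q["extent"])*[512,384,512,384]),u.mean().round(1),v.mean().round(1),m.sum(), ray(c,(u.mean(),v.mean()),0.09).round(3),ray(c,(u.mean(),v.mean()),0.0).round(3))
E
```

```text
[0.14047027 0.60866376 0.23873053] [-3.14041321e+00  5.81664472e-05  2.91481021e+00] 0.0
foot top 0.63 [164. 107. 276. 216.] 220.2 160.7 7310 [ 0.593 -0.001] [0.605 0.007]
turntable top 0.78 [162. 108. 277. 212.] 220.4 160.6 6990 [ 0.593 -0.002] [0.605 0.007]
hub top 0.65 [204. 230. 248. 275.] 229.1 240.0 493 [ 0.415 -0.022] [ 0.409 -0.016]
hub top 0.56 [165. 105. 278. 218.] 220.0 160.4 7433 [ 0.594 -0.001] [0.606 0.008]
honey_jar top 0.86 [205. 105. 234. 141.] 218.5 124.2 726 [0.676 0.003] [0.697 0.012]
salt_shaker top 0.54 [178. 149. 196. 165.] 184.6 156.4 297 [0.603 0.079] [0.616 0.096]
spice_jar top 0.81 [241. 149. 266. 170.] 252.6 158.1 360 [ 0.599 -0.074] [ 0.612 -0.073]
spice_jar top 0.67 [176. 148. 197. 167.] 184.8 156.8 359 [0.602 0.079] [0.615 0.096]
tin top 0.89 [204. 177. 232. 209.] 217.1 190.9 912 [0.525 0.005] [0.53  0.015]
coaster top 0.96 [206. 228. 246. 270.] 229.2 241.1 545 [ 0.413 -0.023] [ 0.406 -0.016]
mug top 0.66 [210. 236. 256. 273.] 225.7 252.0 1240 [ 0.389 -0.015] [ 0.379 -0.008]
mug top 0.42 [205. 109. 236. 143.] 218.4 124.3 734 [0.676 0.003] [0.697 0.012]
spoon top 0.62 [305. 241. 351. 269.] 325.4 254.1 325 [ 0.384 -0.237] [ 0.374 -0.253]
```

View pics/top.png

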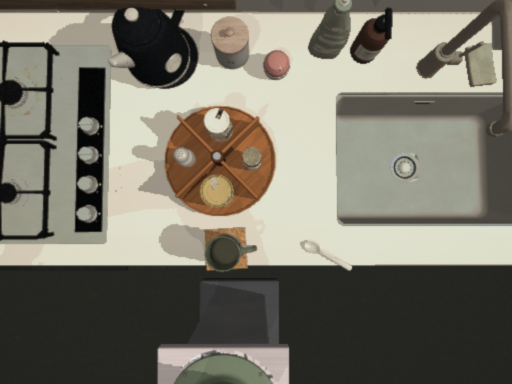

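View pics/a.png

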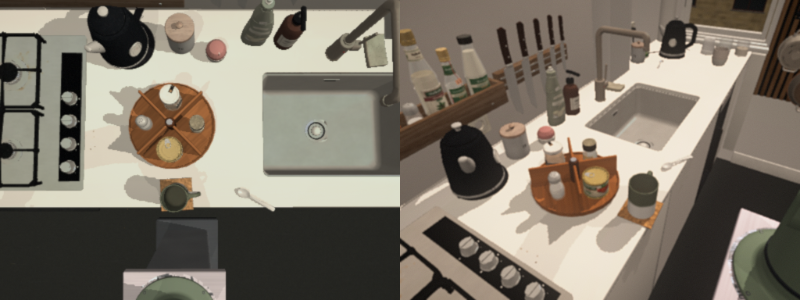

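The top view shows the hub cap at about (217,156) and the honey jar with its white lid at (218,124) on the far side. The tin is at (217,190), the mug and coaster at (226,250), and the dividers run diagonally. The jar needs roughly half a turn. Next I'll work out the geometry.

Run:
```python
from h import *
from scipy.optimize import minimize
a=grab_frame("top")
m=silhouettes("top","turntable")[0]["mask"].astype(np.uint8)
c=max(cv2.findContours(m,0,1)[0],key=cv2.contourArea)
h=cv2.convexHull(c)[:,0]
W=np.array([ray("top",p,0.028) for p in h.astype(float)])
from scipy.optimize import least_squares
f=least_squares(lambda p:np.hypot(*(W-p[:2]).T)-p[2],[.6,0,.135],loss='soft_l1',f_scale=.003);print("tray",f.x)
print("cap",ray("top",(217,156.5),.105),"tin top",ray("top",(217,190.5),.058+.022))
# coaster: orange pixels in box; fit square 100mm with hub constraint
hsv=cv2.cvtColor(a,cv2.COLOR_BGR2HSV)[225:275,200:262]
mk=(hsv[...,1]>90)&(hsv[...,0]<25)&(hsv[...,2]>60);v,u=np.nonzero(mk);print(mk.sum())
P=np.array([ray("top",(x+200,y+225),.005) for x,y in zip(u,v)])
print("coaster rect",cv2.minAreaRect(P.astype(np.float32)*1000))
r=silhouettes("top","honey_jar")[0]["mask"]
# lid: bright pixels
g=a.min(2);mm=r&(g>120);v,u=np.nonzero(mm);print("lid",u.mean(),v.mean(),len(u),ray("top",(u.mean(),v.mean()),.121),)
# overlay dividers
H=f.x[:2];b=cv2.resize(a,None,fx=4,fy=4,interpolation=cv2.INTER_CUBIC)
for d in (0,90,180,270):
  t=np.radians(45+d);e=np.array([np.cos(t),np.sin(t)])
  q=proj("top",[[*(H+.014*e),.095],[*(H+.13*e),.095]])*4
  cv2.line(b,tuple(map(int,q[0])),tuple(map(int,q[1])),(255,0,0),1)
q=proj("top",[[*(H+.135*np.array([np.cos(t),np.sin(t)])),.028] for t in np.linspace(0,6.28,60)])*4
cv2.polylines(b,[q.astype(int)],True,(0,255,0),1)
cv2.imwrite("pics/b.png",b[380:980,560:1260])
```

```text
tray [0.60284091 0.00575741 0.13299723]
cap [0.60038038 0.00424956] tin top [0.52632003 0.00639118]
557
coaster rect ((387.5408935546875, -8.24703598022461), (100.08938598632812, 100.47247314453125), 2.4012749195098877)
lid 216.60566448801742 121.2069716775599 459 [0.67563933 0.00392836]
```

View pics/b.png

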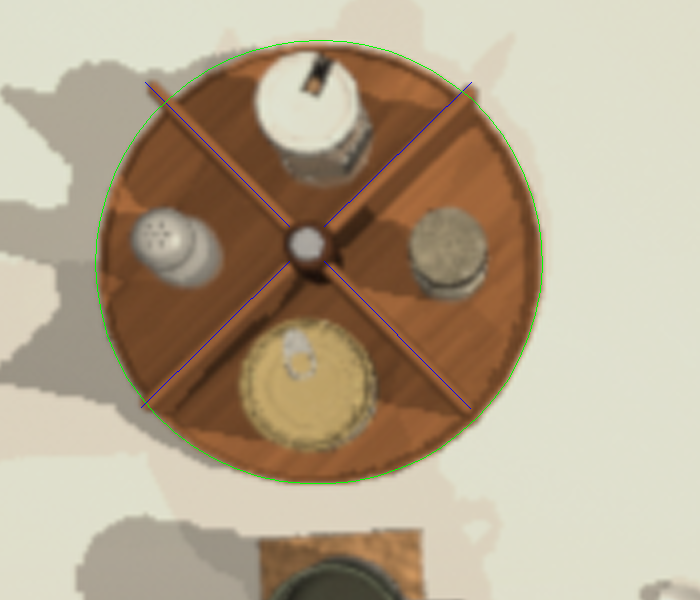

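The hub is at about (0.601, 0.005) and the coaster centre at (0.3875, -0.008). The jar therefore has to turn about -176° (clockwise). I'll push the near-left divider (135°) from its tin side, with the fingers shut.

```bash
python3 -m creep '[[-2.6,-2.5,0,0,0],[-5.2,-5,0,0,0],[-7.8,-7.4,0.3,0,0],[-7.8,-7.4,0.6,0,0],[-7.8,-7.4,0.6,0,0]]' 20
cat >> h.py <<'E'
H=np.array([.601,.005])
def to(P,s=None):
    s=s or status.observe();M=R.from_euler('xyz',s["tool_rot"]).as_matrix()
    return (M.T@(np.array(P)-s["position"]))/.06
E
python3 -c "
from h import *
print(to([.497,.071,.2]),to([.497,.071,.074]),status.observe()['position'])"
```

```text
clock: 1.38
position: [0.3133, 0.3468, 0.2281]
tool_rot: [3.141, 0.0, 2.915]
force: [2.3, 0.6, 0.8]
grip_width: 0.0001
finger_force: 0.0
[-4.015844   -3.79034324  0.46658884] [-4.01514964 -3.79178686  2.56658823] [0.3133301  0.34675063 0.22807199]
```

```bash
python3 -m creep '[[-4,-3.8,0.4,0,0],[-4,-3.8,0.4,0,0],[-4,-3.8,0.4,0,0],[-4,-3.8,0.4,0,0],[-4,-3.8,0.4,0,0]]'; 
python3 -c "
from h import *
print(to([.497,.071,.2]),to([.497,.071,.074]),status.observe()['position'])"
```

```text
clock: 2.0
position: [0.4854, 0.0867, 0.2055]
tool_rot: [3.141, 0.001, 2.915]
force: [0.9, 1.4, 0.1]
grip_width: 0.0
finger_force: 0.0
[-0.24797539 -0.21204635  0.09144676] [-0.24656853 -0.21312764  2.19144601] [0.48535525 0.08673775 0.20548339]
```

```bash
python3 -m creep '[[0,0,0,0,0],[0,0,0,0,0]]'; 
python3 -c "
from h import *
print(to([.497,.071,.074]),status.observe()['position'])
a=grab_frame('wrist');b=grab_frame('top');cv2.imwrite('pics/c.png',np.hstack([cv2.resize(a,(400,300)),cv2.resize(b[60:240,100:340],(400,300))]))"
```

```text
clock: 2.25
position: [0.4842, 0.0886, 0.2052]
tool_rot: [3.142, -0.0, 2.914]
force: [-0.4, 0.2, 0.3]
grip_width: -0.0002
finger_force: 0.0
[-0.27504789 -0.23764895  2.18732818] [0.48417315 0.08859126 0.2052461 ]
```

View pics/c.png

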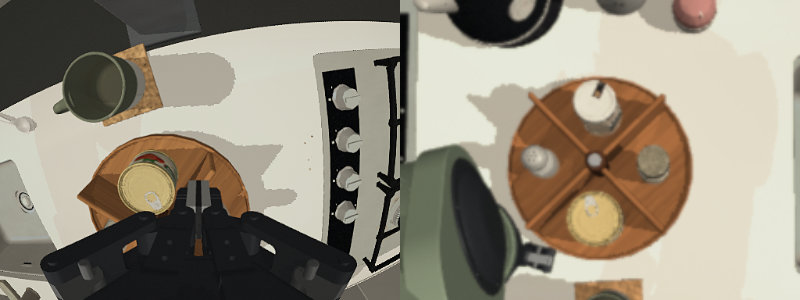

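The wrist view shows the shut fingers (200,190) hanging at the near-left divider and the tin at (148,185), with the mug clear at (100,85). I'll shift over to the tin side and descend.

```bash
python3 -m creep '[[-0.28,-0.24,0,0,0],[-0.28,-0.24,0.7,0,0],[-0.28,-0.24,1.4,0,0],[-0.28,-0.24,1.4,0,0],[-0.28,-0.24,1.4,0,0]]'; 
python3 -c "
from h import *
print(to([.497,.071,.074]))
a=grab_frame('scene');b=grab_frame('wrist');cv2.imwrite('pics/d.png',np.hstack([cv2.resize(b,(400,300)),cv2.resize(a,(400,300))]))"
```

```text
clock: 2.98
position: [0.4979, 0.0713, 0.1227]
tool_rot: [3.141, 0.001, 2.916]
force: [-0.2, -0.9, 0.7]
grip_width: -0.0002
finger_force: 0.0
[ 0.01432935 -0.00891553  0.81119884]
```

View pics/d.png

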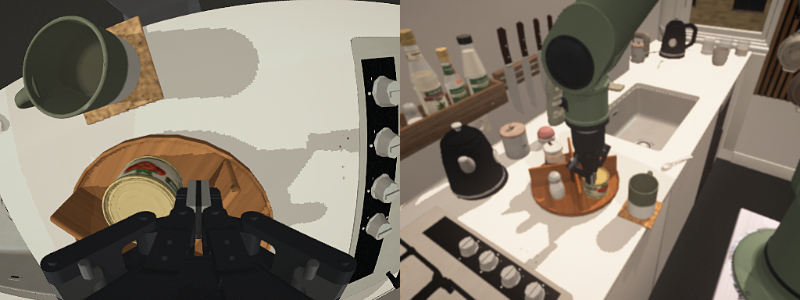

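```bash
python3 -m creep '[[0.01,-0.01,0.4,0,0],[0.01,-0.01,0.8,0,0],[0.01,-0.01,0.8,0,0],[0.01,-0.01,0.8,0,0]]'; 
python3 -c "
from h import *
s=status.observe();p=s['position'];r=p[:2]-H;print(p,np.hypot(*r),np.degrees(np.arctan2(r[1],r[0])))
A=np.arange(147.5,-40,-6)
T=np.array([to([*(H+.121*np.array([np.cos(a),np.sin(a)])),.074],s) for a in np.radians(A)])
for i in range(0,len(A)-1,5):
  print(A[i],(T[i+1:i+6]-T[i])[:,:2].round(2).tolist())
"
```

```text
clock: 3.58
position: [0.4974, 0.0703, 0.0746]
tool_rot: [3.141, 0.001, 2.915]
force: [0.3, 0.4, 1.3]
grip_width: 0.0002
finger_force: 0.0
[0.49737403 0.07028622 0.07463257] 0.12247706814340334 147.78833745147574
147.5 [[-0.08, 0.2], [-0.18, 0.38], [-0.3, 0.55], [-0.44, 0.72], [-0.59, 0.86]]
117.5 [[-0.17, 0.13], [-0.35, 0.24], [-0.54, 0.33], [-0.74, 0.4], [-0.94, 0.45]]
87.5 [[-0.21, 0.03], [-0.42, 0.03], [-0.63, 0.02], [-0.84, -0.02], [-1.04, -0.08]]
57.5 [[-0.2, -0.08], [-0.38, -0.18], [-0.55, -0.3], [-0.72, -0.44], [-0.86, -0.59]]
27.5 [[-0.13, -0.17], [-0.24, -0.35], [-0.33, -0.54], [-0.4, -0.74], [-0.45, -0.94]]
-2.5 [[-0.03, -0.21], [-0.03, -0.42], [-0.02, -0.63], [0.02, -0.84], [0.08, -1.04]]
-32.5 [[0.08, -0.2]]
```

```bash
python3 -m creep '[[-0.08,0.2,0,0,0],[-0.18,0.38,0,0,0],[-0.3,0.55,0,0,0],[-0.44,0.72,0,0,0],[-0.59,0.86,0,0,0]]'; python3 -m creep '[[-0.17,0.13,0,0,0],[-0.35,0.24,0,0,0],[-0.54,0.33,0,0,0],[-0.74,0.4,0,0,0],[-0.94,0.45,0,0,0]]'
python3 -c "
from h import *
s=status.observe();p=s['position'];r=p[:2]-H;print(p,np.hypot(*r),np.degrees(np.arctan2(r[1],r[0])))
a=grab_frame('top');b=grab_frame('scene');cv2.imwrite('pics/e.png',np.hstack([cv2.resize(b[100:340,100:420],(400,300)),cv2.resize(a[60:240,100:340],(400,300))]))"
```

```text
clock: 4.2
position: [0.5435, 0.1131, 0.0732]
tool_rot: [-3.141, -0.0, 2.915]
force: [-0.7, -1.6, 0.1]
grip_width: 0.0001
finger_force: 0.7
clock: 4.82
position: [0.6047, 0.1261, 0.0733]
tool_rot: [-3.142, -0.0, 2.915]
force: [-2.0, -1.2, -0.5]
grip_width: 0.0001
finger_force: 0.8
[0.60468724 0.12610188 0.07328532] 0.1211580029516093 88.25603164622771
```

View pics/e.png

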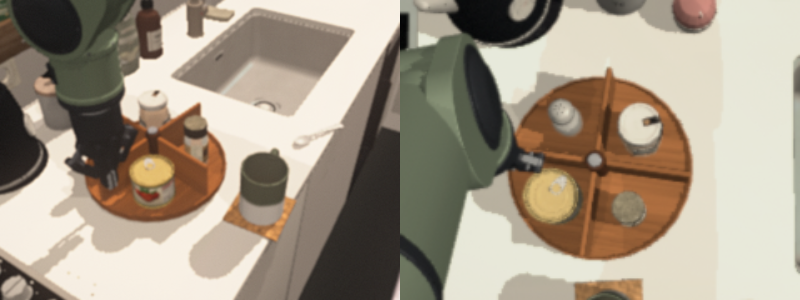

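The tray has turned about 50° clockwise, the fingers press the divider cleanly, and nothing is touching the tin or shaker. Continuing.

```bash
python3 -m creep '[[-0.21,0.03,0,0,0],[-0.42,0.03,0,0,0],[-0.63,0.02,0,0,0],[-0.84,-0.02,0,0,0],[-1.04,-0.08,0,0,0]]'; python3 -m creep '[[-0.2,-0.08,0,0,0],[-0.38,-0.18,0,0,0],[-0.55,-0.3,0,0,0],[-0.72,-0.44,0,0,0],[-0.86,-0.59,0,0,0]]'
python3 -c "
from h import *
s=status.observe();p=s['position'];r=p[:2]-H;print(p,np.hypot(*r),np.degrees(np.arctan2(r[1],r[0])))
a=grab_frame('top');b=grab_frame('scene');cv2.imwrite('pics/f.png',np.hstack([cv2.resize(b[100:340,100:420],(400,300)),cv2.resize(a[60:240,100:340],(400,300))]))"
```

```text
clock: 5.55
position: [0.6644, 0.1069, 0.0733]
tool_rot: [-3.142, 0.0, 2.915]
force: [-2.5, 0.7, 0.9]
grip_width: -0.0004
finger_force: 0.9
clock: 6.18
position: [0.7064, 0.0605, 0.0733]
tool_rot: [-3.142, 0.0, 2.915]
force: [-2.0, 0.6, 0.9]
grip_width: 0.0
finger_force: 0.9
[0.70641594 0.06051478 0.07332364] 0.11914030148863997 27.772457035091957
```

View pics/f.png

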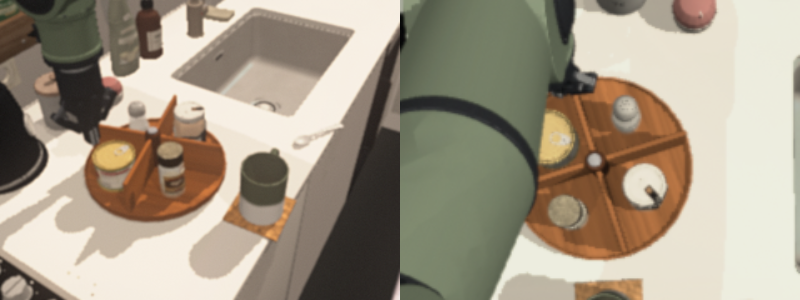

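The tray has turned about 117°, all clear. About 59° remain; I'll push half and then measure.

```bash
python3 -m creep '[[-0.13,-0.17,0,0,0],[-0.24,-0.35,0,0,0],[-0.33,-0.54,0,0,0],[-0.4,-0.74,0,0,0],[-0.45,-0.94,0,0,0]]'
cat > m.py <<'E'
from h import *
s=status.observe();p=s['position'];r=p[:2]-H;print(p,np.hypot(*r),np.degrees(np.arctan2(r[1],r[0])))
a=grab_frame('top');q=silhouettes('top','honey_jar')[0];m=q['mask']&(a.min(2)>120);v,u=np.nonzero(m)
L=ray('top',(u.mean(),v.mean()),.121);d=L-H
S=H+.078*(np.array([.3875,-.008])-H)/.2139
print(q['p'],m.sum(),(u.mean(),v.mean()),L,'ang',np.degrees(np.arctan2(d[1],d[0])),np.hypot(*d),'err mm',(L-S)*1000)
E
python3 m.py
```

```text
clock: 6.9
position: [0.7196, -0.0007, 0.0733]
tool_rot: [-3.142, 0.0, 2.915]
force: [-0.5, 1.5, 1.0]
grip_width: -0.0
finger_force: 0.9
[ 7.19558836e-01 -6.83897830e-04  7.33163121e-02] 0.11869500483811576 -2.744748613030603Traceback (most recent call last):
  File "m.py", line 3, in <module>
    a=grab_frame('top');q=silhouettes('top','honey_jar')[0];m=q['mask']&(a.min(2)>120);v,u=np.nonzero(m)
                          ~~~~~~~~~~~~~~~~~~~~~~~~~~~~~~^^^
IndexError: list index out of range
```

```bash
python3 -m creep '[[-0.03,-0.21,0,0,0],[-0.03,-0.42,0,0,0],[-0.02,-0.63,0,0,0],[0.02,-0.84,0,0,0],[0.02,-0.84,0,0,0]]'
python3 -c "
from h import *
a=grab_frame('top');cv2.imwrite('pics/g.png',cv2.resize(a[90:280,140:300],None,fx=3,fy=3))"; python3 m.py
```

```text
clock: 7.62
position: [0.7066, -0.0504, 0.0735]
tool_rot: [-3.141, 0.0, 2.913]
force: [-0.1, -0.5, -0.5]
grip_width: -0.0001
finger_force: 0.0
[ 0.70693776 -0.04932075  0.07349773] 0.11905273051209495 -27.146982785726248Traceback (most recent call last):
  File "m.py", line 3, in <module>
    a=grab_frame('top');q=silhouettes('top','honey_jar')[0];m=q['mask']&(a.min(2)>120);v,u=np.nonzero(m)
                          ~~~~~~~~~~~~~~~~~~~~~~~~~~~~~~^^^
IndexError: list index out of range
```

View pics/g.png

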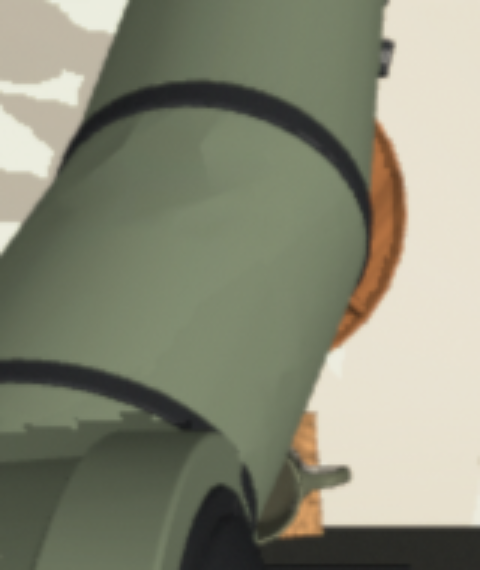

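The arm hides the tray from above, so I'll measure with the scene camera.

```bash
cat > m2.py <<'E'
from h import *
a=grab_frame('scene')
S=H+.078*(np.array([.3875,-.008])-H)/.2139
for n in ['honey_jar','tin','spice_jar','salt_shaker']:
  for q in silhouettes('scene',n)[:1]:
    v,u=np.nonzero(q['mask']);L=ray('scene',(u.mean(),v.mean()),.0715);d=L-H
    print(n,q['p'].__round__(2),len(u),u.mean().round(),v.mean().round(),L.round(3),'ang',np.degrees(np.arctan2(d[1],d[0])).round(1),np.hypot(*d).round(3))
b=a[130:330,120:440].copy();b=cv2.resize(b,None,fx=2.4,fy=2.4)
for z in (.022,.121):
  c=proj('scene',[[*(S+.03*np.array([np.cos(t),np.sin(t)])),z] for t in np.linspace(0,6.28,40)])
  cv2.polylines(b,[((c-[120,130])*2.4).astype(int)],True,(255,0,255),1)
cv2.imwrite('pics/h%.2f.png'%status.observe()['clock'],b)
E
python3 m2.py; ls pics
```

```text
honey_jar 0.88 1236 252.0 224.0 [0.526 0.002] ang -177.4 0.075
tin 0.66 544 194.0 203.0 [0.684 0.01 ] ang 3.7 0.083
spice_jar 0.87 828 203.0 235.0 [0.597 0.086] ang 92.5 0.081
salt_shaker 0.57 298 240.0 192.0 [ 0.615 -0.082] ang -81.2 0.089
a.png
b.png
c.png
d.png
e.png
f.png
g.png
h8.03.png
top.png
```

View pics/h8.03.png

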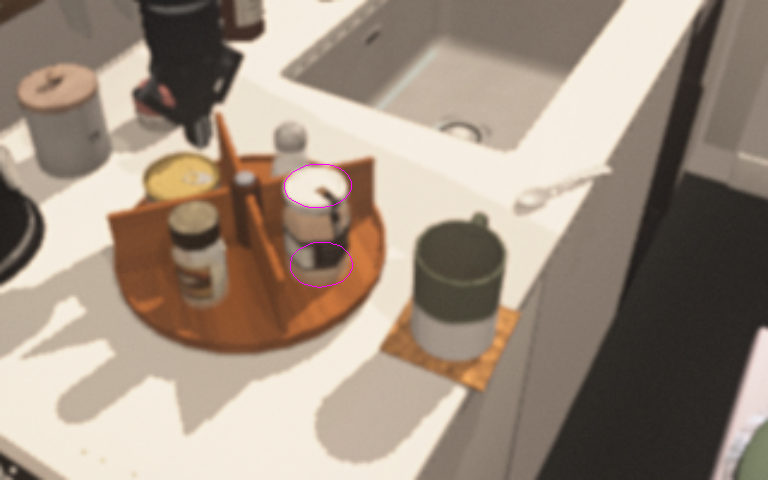

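The honey jar sits right on the drawn target outline (magenta, lid at (318,186)), an error of about 3 mm. I'll back the fingers off the divider and raise them.

```bash
python3 -m creep '[[-0.18,0,0,0,0],[-0.37,-0.02,0,0,0],[-0.37,-0.02,-0.6,0,0],[-0.37,-0.02,-1.4,0,0],[-0.37,-0.02,-2,0,0]]'; python3 -m creep '[[0,0,0,0,0],[0,0,0,0,0],[0,0,0,0,0],[0,0,0,0,0]]'; python3 m2.py; python3 -c "
from workcell import bot;print(bot.job_done())"
```

```text
clock: 8.65
position: [0.7293, -0.0552, 0.1954]
tool_rot: [3.142, 0.001, 2.914]
force: [-0.1, 0.2, -0.7]
grip_width: 0.0001
finger_force: 0.0
clock: 9.15
position: [0.7282, -0.0547, 0.1924]
tool_rot: [-3.141, -0.001, 2.915]
force: [-0.9, -0.2, -0.1]
grip_width: 0.0
finger_force: 0.0
honey_jar 0.81 1209 252.0 224.0 [0.527 0.001] ang -176.5 0.074
tin 0.55 533 194.0 203.0 [0.684 0.01 ] ang 3.5 0.084
spice_jar 0.57 901 203.0 235.0 [0.598 0.085] ang 92.1 0.08
salt_shaker 0.83 283 240.0 191.0 [ 0.615 -0.084] ang -80.8 0.09
the job is handed in; nothing more can be done
None
```

The honey jar now stands opposite the mug, about 4 mm from the serving spot by my last camera measurement; the arm is clear of the turntable and the job is handed in at about 9 s, but the hand-in returned no verdict.

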